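Set up the staining bench: every container on its own drip tray

ROBOT

A 7-joint arm with a two-finger parallel gripper is mounted at the origin on the work surface. World frame = base frame: x ahead of the robot, y to its left, z up, the work surface at z = 0. Lengths are in m, angles in rad, forces in N, time in s.
With the tool pointing down it reaches from about 0.4 to 0.85 m from the base axis. Payload 4.5 kg.
Tool frame: the origin (TCP) lies on the centre line of the jaws, within the pads' length; the fingertips stand r.tips_ahead ahead of it and the grasp point (between the pads) is the TCP (r.tips_ahead is the distance from the TCP to the fingertips, in m); z points along the fingers, y is the direction in which the jaws open and shut (so a half turn about z gives the same grasp; the last joint's range is limited). The gripper opens to 88 mm and grips with 3 to 60 N. Pads are 18 mm wide; open, the fingers measure 123 mm over their backs; the gripper's body (75 mm by 187 mm) begins 45 mm behind the grasp point.
Start: joints at [-1.076, 0.689, -0.195, 1.565, 0.157, 0.902, -0.215], TCP at [0.278, 0.56, 0.258] pointing down, gripper open.
Joint ranges: [-3.01, 3.01], [-0.46, 2.08], [-1.47, 1.51], [0.13, 2.56], [-1, 4.14], [0.04, 2.09], [-2.66, 2.66]. Speed limits (rad/s): [2.57, 2.57, 3.14, 3.14, 3.14, 3.14, 3.14].

INTERFACE

Orientations are given as a unit quaternion [x, y, z, w].
In Python, from plant import r gives the robot as it stands.
- The arm moves only by the shell command python3 -m inch 'ROWS' [FORCE]. ROWS is JSON, a list of rows, each a list of 5 numbers: the shift along the world's x, y, z in units of 25 mm (1.0 is 25 mm), then the turn about the world's z in units of 6 degrees (1.0 is 6 degrees), then the finger opening in mm, from 0 to 88.1. A call has 1 to 5 rows; each row shifts and turns the commanded pose from where the row before left it; what a row does not reach is not made up. A row lasts 1/10 s, in which the tool goes at most 50 mm and 8.59 degrees, less where a joint would pass 70% of its speed; a pose out of reach is approached as far as the arm can. A call is refused whole if a number of a shift passes 1 or a number of a turn 1, either way. A call with a gripper value outside its range is refused whole. The fingers move at their own pace and stop on an object; FORCE is the grip in N (left out, the last holds). Time passes only in rows, so rows that do not move let the fingers close. It gives the time, the measured TCP pose, the force and the opening at its end, in the units of the state.
- r.get_state(): the state, without advancing time (a new reading comes with each control period).
- r.snapshot(name): name is "side" or "top"; returns a dict with "pixels" (384x512x3 uint8, red, green, blue), "range_z" (384x512 float32, m along the optical axis (not along the pixel's ray), 0 where there is no reading), "K" (3x3 intrinsics, pixels), "position" and "attitude" of the camera in the world. Camera axes: x right, y up, looking along -z (the intrinsics and any distortion apply to the point x, -y, -z); pixel columns grow to the right and rows downward; lengths in m; the calibration is good to about 2 mm. A picture is of the moment at which its call begins.
- r.finish_job(): hands the job in, once; it reports no verdict.
The state is a dict: "clock": time; "q": joint angles; "qd": joint speeds; "joint_torque": joint torques, N m; "tool_pos": TCP position; "eef_rot": TCP orientation; "contact_force": force on the tool from outside, world axes, zero at the start; "moment": the same for the moment, N m; "opening": opening from 0.0 (shut) to 1.0 (fully open).
Only numpy, scipy, OpenCV 4.12 (cv2) and the standard library are available. Lean on these libraries where they do the work, as an engineer would, in place of code of your own. Each camera call takes 0.05 s, during which the arm holds its last target. There are 200 camera calls.

TASK

Set up the staining bench: stand each of the four containers - the small amber bottle, the large amber bottle, the square jar and the slide box - upright in the drip tray that matches it in shape and size, flat on the tray's floor inside the rim, near the middle and, for the square jar and the oblong box, lined up with the tray's sides. Set them down without dropping or tipping them, and leave the vial and the rubber stopper where they are.

Things in the scene. Friction and masses are not known exactly. Their poses are not given: they have to be found in the camera images.
- small_bottle_center (a point): Small round amber bottle with white cap and blank paper band, loose, standing upright, about 100 g: diameter 42 mm, 80 mm high (straight-sided up to 52 mm, then a shoulder and a 25 mm wide cap). Origin at its centre, half-way up, on its upright axis; z is up.
- large_bottle_center (a point): Large round amber bottle of the same kind, loose, standing upright, about 260 g: diameter 60 mm, 96 mm high (straight-sided up to 63 mm, then a shoulder and a 33 mm wide cap). Origin at its centre, half-way up, on its upright axis; z is up.
- stain_jar_center (a point): Square grey plastic staining jar with a white lid, closed, loose, standing upright, about 200 g: 54 x 54 mm, straight-sided up to 84 mm, 90 mm high with the small round knob on its lid. Origin at its centre, half-way up, on its upright axis; z is up. x and y are square to its sides.
- slide_box_center (a point): Closed blue plastic box for microscope slides, loose, standing upright with a white label on top, about 160 g: 100 mm long (its x axis), 40 mm wide (its y axis), 56 mm high. Origin at its centre, half-way up, on its upright axis; z is up.
- small_round_tray: White tray fixed to the worktop, with a grey floor 3 mm above the worktop and a 3 mm thick rim whose top is 7 mm above the worktop (4 mm above the tray's floor). Origin at its centre, on the worktop; z is up. Round, 60 mm inside the rim: the tray of the small bottle.
- large_round_tray: White tray fixed to the worktop, with a grey floor 3 mm above the worktop and a 3 mm thick rim whose top is 7 mm above the worktop (4 mm above the tray's floor). Origin at its centre, on the worktop; z is up. Round, 78 mm inside the rim: the tray of the large bottle.
- square_tray: White tray fixed to the worktop, with a grey floor 3 mm above the worktop and a 3 mm thick rim whose top is 7 mm above the worktop (4 mm above the tray's floor). Origin at its centre, on the worktop; z is up. Square, 72 x 72 mm inside the rim, x and y square to its sides: the tray of the square jar.
- oblong_tray: White tray fixed to the worktop, with a grey floor 3 mm above the worktop and a 3 mm thick rim whose top is 7 mm above the worktop (4 mm above the tray's floor). Origin at its centre, on the worktop; z is up. Oblong, 118 mm (its x axis) x 58 mm (its y axis) inside the rim: the tray of the slide box.
- vial_center (a point): Bystander: a small clear vial with a metal cap, loose, standing, diameter 22 mm, 45 mm high. Origin half-way up. To be left where it is.
- stopper_center (a point): Bystander: a black rubber stopper, loose, standing on its narrow end, 26 mm across the top, 26 mm high. Origin half-way up. To be left where it is.
Not all that is in view belongs to the job. Of the things that look like the part that bears slide_box_center, the largest one is meant.

How it is judged:
At the end, for the whole second after the job is handed in: Each container is released, at rest, upright (0.05 rad) on the floor of its matching tray (at most 1.5 mm above seated height), centre within 14 mm of the tray's, jar and box square with the tray within 0.25 rad; vial and stopper within 30 mm of their start (horizontal distance between small_bottle_center and small_round_tray below 0.014 m and height (world z) of small_bottle_center below 0.0445 m and angle between each of small_bottle_center, large_bottle_center, stain_jar_center, slide_box_center's own z axis and vertical below 0.05 rad and linear speed of each of small_bottle, large_bottle, stain_jar, slide_box below 0.02 m/s and horizontal distance between large_bottle_center and large_round_tray below 0.014 m and height (world z) of large_bottle_center below 0.0525 m and horizontal distance between stain_jar_center and square_tray below 0.014 m and height (world z) of stain_jar_center below 0.0495 m and (angle between the x axis of stain_jar_center and the x axis of square_tray, either way round below 0.25 rad or angle between the x axis of stain_jar_center and the y axis of square_tray, either way round below 0.25 rad) and horizontal distance between slide_box_center and oblong_tray below 0.014 m and height (world z) of slide_box_center below 0.0325 m and angle between the x axis of slide_box_center and the x axis of oblong_tray, either way round below 0.25 rad and distance of each of vial_center, stopper_center from where it was at the start of the episode below 0.03 m); the robot touches nothing.
It fails at once if a container is tipped over (more than 40 degrees) (angle between any of small_bottle_center, large_bottle_center, stain_jar_center, slide_box_center's own z axis and vertical above 0.7 rad).
It fails at once if a container is dropped or knocked flying (faster than 0.7 m/s while not in the fingers) ((linear speed of small_bottle above 0.7 m/s and contact force between small_bottle and the fingers below 0.05 N) or (linear speed of large_bottle above 0.7 m/s and contact force between large_bottle and the fingers below 0.05 N) or (linear speed of stain_jar above 0.7 m/s and contact force between stain_jar and the fingers below 0.05 N) or (linear speed of slide_box above 0.7 m/s and contact force between slide_box and the fingers below 0.05 N)).
It fails at once if the vial or the stopper is moved more than 30 mm (distance of any of vial_center, stopper_center from where it was at the start of the episode above 0.03 m).
It also fails if it takes over 109 s, if anything falls off the work surface, if the arm or the gripper's body presses on something with over 40 N, if the wrist force passes 120 N, or if a joint passes its speed limit or range.

## Working session

There is one attempt and no reset: what is moved stays moved. The work goes in short steps, Python scripts to look and compute and a shell command to move; the robot and the scene stay as the last step left them, time stands still between calls to the robot, and variables do not carry over. Pictures are saved under pics/ and viewed, about 12 in all and at most 16, crops included, and the job is handed in when it is done.

```bash
mkdir -p pics; ls
python3 - <<'E'
from plant import r
import cv2,numpy as np
for n in("top","side"):
    s=r.snapshot(n); cv2.imwrite(f"pics/{n}0.png",s["pixels"][:,:,::-1]); print(n,s["K"],s["position"],s["attitude"]); np.save(f"{n}0.npy",s,allow_pickle=True)
st=r.get_state();print(st,r.tips_ahead)
E
```

```text
pics
top [[405.64220598   0.         256.44056065]
 [  0.         405.64220598 196.78246825]
 [  0.           0.           1.        ]] [0.4432683  0.00297126 0.94656208] [-0.06359212  0.04932963  0.71095772 -0.69861416]
side [[442.82232923   0.         262.32332405]
 [  0.         442.82232923 196.02530354]
 [  0.           0.           1.        ]] [ 0.31998971 -0.87940736  0.5651303 ] [ 0.50008331 -0.07604003 -0.11422655  0.8550362 ]
{'clock': 0.1, 'q': array([-1.07619874,  0.68993279, -0.19455684,  1.56621893,  0.15729188,
        0.90252345, -0.21511984]), 'qd': array([-0.00087455, -0.0020196 ,  0.00044227, -0.00145411, -0.00105188,
       -0.00031467,  0.00010547]), 'joint_torque': array([-4.36648697e-03, -5.28495026e+01, -1.27180573e+00, -1.53837293e+01,
       -5.25563036e-02,  1.95471417e-03,  5.30793432e-05]), 'tool_pos': array([0.27769332, 0.55931988, 0.25697638]), 'eef_rot': array([ 2.28328129e-01,  9.73583870e-01, -8.32113607e-04, -1.47409590e-04]), 'contact_force': array([-0.90973525, -0.40530959, -0.60766523]), 'moment': array([-0.04456481,  0.01211696, -0.0249441 ]), 'opening': 0.9989346024480278} 0.019
```

View pics/top0.png

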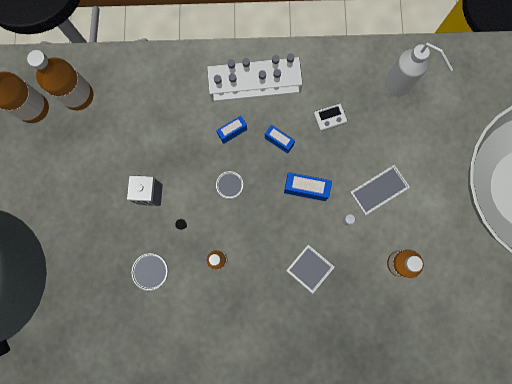

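View pics/side0.png

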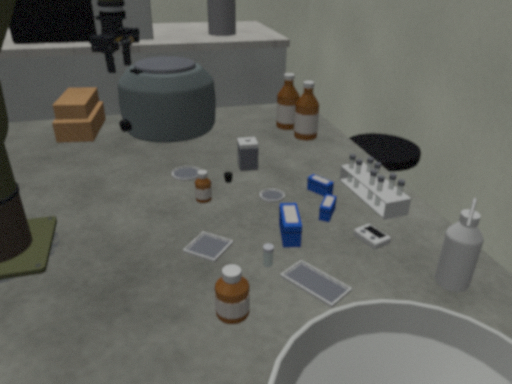

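Candidates: the slide box is the large blue one at top (308,187), not the small ones at (232,129) and (279,139). The small amber bottle is at (216,260) and the large one at (406,264), not the reagent bottles at (20,98) and (64,80). Jar at (144,190). Trays: small round (229,185), large round (150,272), square (311,269), oblong (380,189). Vial at (350,219), stopper at (181,224).

```bash
cat > h.py <<'E'
import numpy as np,cv2
from scipy.spatial.transform import Rotation as R
def cloud(s):
    K=s["K"];z=s["range_z"];v,u=np.mgrid[:384,:512]
    p=np.dstack([(u-K[0,2])/K[0,0]*z,-(v-K[1,2])/K[1,1]*z,-z])
    return p@R.from_quat(s["attitude"]).as_matrix().T+s["position"]
def toplane(s,uv,h):
    K=s["K"];uv=np.atleast_2d(uv).astype(float)
    d=np.c_[(uv[:,0]-K[0,2])/K[0,0],-(uv[:,1]-K[1,2])/K[1,1],-np.ones(len(uv))]@R.from_quat(s["attitude"]).as_matrix().T
    c=np.array(s["position"]);return (c+d*((h-c[2])/d[:,2])[:,None])[:,:2]
def rect(xy):
    (c,(w,h),a)=cv2.minAreaRect((xy*1000).astype(np.float32))
    if h>w:w,h,a=h,w,a+90
    return np.round(c,1),round(w,1),round(h,1),round((a+90)%180-90,1)  # mm, angle of long side
def things(s,P,seeds):
    for n,(u,v,k,lo,hi,h) in seeds.items():
        m=np.zeros((384,512),bool);m[v-k:v+k,u-k:u+k]=1
        m&=(P[...,2]>lo)&(P[...,2]<hi)
        vu=np.argwhere(m)
        xy=toplane(s,vu[:,::-1],h); print(n,len(vu),rect(xy),np.round(xy.mean(0)*1000,1),"z",np.round(np.percentile(P[m][:,2],[5,50,95]),4) if len(vu) else "")
E
python3 - <<'E'
from h import *
s=np.load("top0.npy",allow_pickle=True).item();P=cloud(s)
things(s,P,dict(small=(214,259,14,.072,.09,.08),large=(411,264,20,.087,.105,.096),jar=(142,188,28,.078,.1,.084),box=(308,186,32,.049,.065,.056),vial=(350,219,9,.038,.055,.045),stop=(181,224,9,.02,.034,.026)))
hsv=cv2.cvtColor(s["pixels"],cv2.COLOR_RGB2HSV)
for n,(u,v,k) in dict(sr=(229,185,17),lr=(150,272,23),sq=(311,269,28),ob=(380,189,34)).items():
    c=s["pixels"][v,u].astype(int)
    m=(np.abs(s["pixels"].astype(int)-c).max(2)<14).astype(np.uint8)
    w=np.zeros_like(m);w[v-k:v+k,u-k:u+k]=1
    nl,lab=cv2.connectedComponents(m*w);l=lab==lab[v,u]
    xy=toplane(s,np.argwhere(l)[:,::-1],.003);print(n,c,l.sum(),rect(xy),np.round(xy.mean(0)*1000,1),np.median(P[l][:,2]))
crop=np.hstack([cv2.resize(s["pixels"][v-40:v+40,u-40:u+40],(260,260)) for u,v in((308,187),(214,259),(406,264))])
cv2.imwrite("pics/crop.png",crop[:,:,::-1])
E
```

```text
small 106 (array([451.5, 110.3]), 23.4, 20.9, 89.1) [451.5 110.5] z [0.0776 0.0806 0.0832]
large 218 (array([ 435.7, -301.2]), 34.8, 30.4, 89.1) [ 436.5 -301.6] z [0.0902 0.0965 0.0987]
jar 620 (array([607.3, 271.6]), 55.9, 54.7, 85.8) [607.4 272.1] z [0.0819 0.0848 0.0899]
box 812 (array([612.4, -95.4]), 99.8, 41.0, 77.4) [612.3 -95.7] z [0.0537 0.057  0.0596]
vial 79 (array([ 536. , -185.9]), 20.4, 19.9, -2.9) [ 535.6 -185.6] z [0.0413 0.0454 0.048 ]
stop 90 (array([533.5, 196. ]), 23.2, 20.6, 89.0) [533.4 195.4] z [0.0243 0.0269 0.0293]
sr [112 115 122] 393 (array([625.9,  84.9]), 52.2, 51.2, -45.4) [626.2  84.6] 0.004057806168604738
lr [123 127 134] 770 (array([426.9, 270.3]), 71.2, 69.8, 45.6) [426.5 269.7] 0.004110817670768263
sq [109 111 121] 851 (array([427.5, -98.5]), 66.5, 66.2, 48.2) [427.6 -98.5] 0.004090856135218757
ob [103 107 113] 1034 (array([ 607.9, -268.5]), 111.5, 52.0, -59.3) [ 607.5 -267.9] 0.004159861428213563
```

View pics/crop.png

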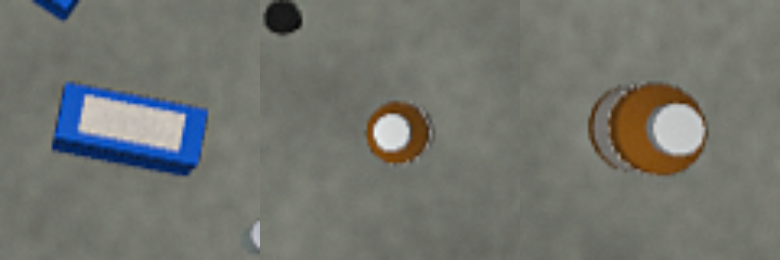

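The crops confirm the large labelled box and the two loose amber bottles. Before moving, I'm checking the obstacles' heights, mainly the dark pot near the start pose.

Run:
```python
from h import *
for n,ps in dict(side=[(168,62),(168,90),(130,90),(210,90),(300,95),(80,100)],top=[(10,270),(30,270),(20,330),(410,60),(255,70),(490,180),(60,75),(20,95)]).items():
    s=np.load(n+"0.npy",allow_pickle=True).item();P=cloud(s)
    for u,v in ps: print(n,u,v,np.round(P[v,u],3))
```

```text
side 168 62 [0.429 0.629 0.235]
side 168 90 [0.413 0.508 0.176]
side 130 90 [0.3   0.557 0.17 ]
side 210 90 [0.555 0.572 0.15 ]
side 300 95 [ 1.599  2.462 -0.477]
side 80 100 [0.138 0.637 0.125]
top 10 270 [0.436 0.5   0.155]
top 30 270 [0.435 0.496 0.094]
top 20 330 [0.3   0.562 0.001]
top 410 60 [ 0.863 -0.313  0.133]
top 255 70 [0.891 0.019 0.05 ]
top 490 180 [ 0.624 -0.523  0.01 ]
top 60 75 [0.847 0.436 0.136]
top 20 95 [0.814 0.534 0.115]
```

```bash
python3 -m inch '[[0,-1,0,0,88],[0,-1,0,0,88],[0,-1,0,0,88],[0,-1,0,0,88],[0,-1,0,0,88]]' 15
python3 -m inch '[[0.8,-0.8,0,0,88],[0.8,-0.8,0,0,88],[0.8,-0.8,0,0,88],[0.8,-0.8,0,0,88],[0.8,-0.8,0,0,88]]'
python3 -m inch '[[1,-0.5,0,0.8,88],[1,-0.5,0,0.8,88],[1,-0.5,0,0.8,88],[1,-0.5,0,0.8,88],[1,-0.5,0,0.5,88]]'
```

```text
clock: 0.6
tool_pos: [0.2777, 0.4335, 0.2574]
eef_rot: [0.228, 0.974, -0.0, -0.0]
contact_force: [0.9, 0.6, 0.3]
opening: 1.001
clock: 1.1
tool_pos: [0.3785, 0.3338, 0.2575]
eef_rot: [0.228, 0.974, -0.0, -0.0]
contact_force: [0.2, -0.3, -0.3]
opening: 1.003
clock: 1.6
tool_pos: [0.5037, 0.2714, 0.2574]
eef_rot: [0.035, 0.999, -0.0, -0.0]
contact_force: [-0.5, 0.9, -0.6]
opening: 0.999
```

```bash
python3 -m inch '[[0.83,0,-0.4,0,88],[0.83,0,-0.4,0,88],[0.83,0,-0.4,0,88],[0.83,0,-0.4,0,88],[0.83,0,-0.4,0,88]]' 25
python3 -m inch '[[0,0,-1,0,88],[0,0,-1,0,88],[0,0,-1,0,88],[0,0,-1,0,88],[0,0,-1,0,88]]'
python3 -m inch '[[0,0,-0.8,0,88],[0,0,-0.8,0,88],[0,0,0,0,70],[0,0,0,0,60],[0,0,0,0,50]]'
python3 -m inch '[[0,0,0,0,40],[0,0,0,0,40],[0,0,0,0,40],[0,0,0,0,40],[0,0,0,0,40]]'
```

```text
clock: 2.1
tool_pos: [0.6072, 0.272, 0.2068]
eef_rot: [0.037, 0.999, -0.0, -0.0]
contact_force: [-0.3, -0.1, 1.2]
opening: 1.001
clock: 2.6
tool_pos: [0.6063, 0.2721, 0.0813]
eef_rot: [0.037, 0.999, -0.0, -0.0]
contact_force: [0.4, -0.1, 0.2]
opening: 0.998
clock: 3.1
tool_pos: [0.6073, 0.2728, 0.0439]
eef_rot: [0.037, 0.999, 0.001, 0.001]
contact_force: [0.5, -0.2, -0.3]
opening: 0.749
clock: 3.6
tool_pos: [0.6073, 0.2726, 0.0439]
eef_rot: [0.037, 0.999, 0.0, 0.001]
contact_force: [-0.8, -0.8, 5.7]
opening: 0.608
```

```bash
python3 -m inch '[[0,0,0,0,62],[0,0,0,0,62],[0,0,0.3,0,62],[0,0,0,0,40],[0,0,0,0,40]]'
python3 -m inch '[[0,0,0,0,40],[0,0,0,0,40],[0,0,0.3,0,40],[0,0,0.6,0,40],[0,0,0.9,0,40]]'
python3 -m inch '[[0,0,1,0,40],[0,0,1,0,40],[0,0,0.5,0,40],[0,0,0,0,40]]'
```

```text
clock: 4.1
tool_pos: [0.6071, 0.2726, 0.051]
eef_rot: [0.037, 0.999, 0.0, 0.001]
contact_force: [-0.4, 0.9, 4.0]
opening: 0.612
clock: 4.6
tool_pos: [0.6055, 0.2717, 0.0949]
eef_rot: [0.037, 0.999, -0.001, -0.001]
contact_force: [-0.2, 0.4, -1.7]
opening: 0.609
clock: 5.0
tool_pos: [0.6077, 0.2729, 0.16]
eef_rot: [0.037, 0.999, 0.001, 0.002]
contact_force: [-0.4, 0.3, -2.1]
opening: 0.609
```

```bash
python3 -m inch '[[-0.48,-0.99,0,-0.42,40],[-0.48,-0.99,0,-0.42,40],[-0.48,-0.99,0,-0.42,40],[-0.48,-0.99,0,-0.42,40],[-0.48,-0.99,0,-0.42,40]]'
python3 -m inch '[[-0.48,-0.99,0,-0.42,40],[-0.48,-0.99,0,-0.42,40],[-0.48,-0.99,0,-0.42,40],[-0.48,-0.99,0,-0.42,40],[-0.48,-0.99,0,-0.42,40]]'
python3 -m inch '[[-0.48,-0.99,0,-0.42,40],[-0.48,-0.99,0,-0.42,40],[-0.48,-0.99,0,-0.42,40],[-0.48,-0.99,0,-0.42,40],[-0.48,-0.99,0,-0.42,40]]'
python3 -m inch '[[0,0,-1,0,40],[0,0,-1,0,40],[0,0,-1,0,40]]'
python3 - <<'E'
from plant import r
from h import *
s=r.snapshot("top");cv2.imwrite("pics/t1.png",s["pixels"][:,:,::-1]);print(r.get_state()["tool_pos"])
E
```

```text
clock: 5.5
tool_pos: [0.5453, 0.1472, 0.1566]
eef_rot: [0.147, 0.989, -0.001, -0.001]
contact_force: [-0.5, 0.4, -1.7]
opening: 0.616
clock: 6.0
tool_pos: [0.4854, 0.0238, 0.1569]
eef_rot: [0.255, 0.967, -0.0, -0.001]
contact_force: [0.3, -0.1, -2.4]
opening: 0.609
clock: 6.5
tool_pos: [0.4256, -0.0997, 0.1571]
eef_rot: [0.359, 0.933, -0.0, -0.001]
contact_force: [0.1, -0.2, -2.3]
opening: 0.609
clock: 6.8
tool_pos: [0.4264, -0.0992, 0.0815]
eef_rot: [0.359, 0.933, 0.0, -0.0]
contact_force: [1.2, 0.8, -0.8]
opening: 0.612
[ 0.42525906 -0.09838998  0.07852487]
```

View pics/t1.png

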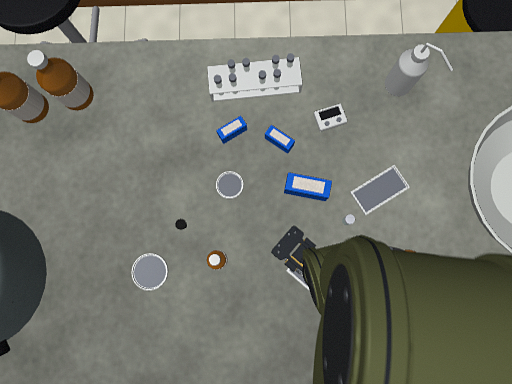

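The gripper holds the jar at about (300,255), over the square tray, and the arm hides the rest of it. I'll lower it while watching the force.

```bash
python3 -m inch '[[0,0,-0.4,0,40],[0,0,-0.3,0,40],[0,0,-0.1,0,40],[0,0,0,0,40]]'
python3 -m inch '[[0,0,-0.08,0,40],[0,0,0,0,40]]'
```

```text
clock: 7.25
tool_pos: [0.4276, -0.0991, 0.0638]
eef_rot: [0.358, 0.934, -0.0, -0.001]
contact_force: [0.5, -0.2, -1.8]
opening: 0.613
clock: 7.45
tool_pos: [0.4276, -0.0991, 0.0621]
eef_rot: [0.358, 0.934, 0.0, -0.0]
contact_force: [0.3, 0.5, -2.8]
opening: 0.608
```

```bash
python3 -m inch '[[0,0,-0.15,0,40],[0,0,-0.08,0,40],[0,0,0,0,40]]'
python3 -m inch '[[0,0,-0.06,0,40],[0,0,0,0,40]]'
python3 -m inch '[[0,0,-0.04,0,40],[0,0,0,0,40]]'
```

```text
clock: 7.75
tool_pos: [0.4275, -0.0992, 0.0568]
eef_rot: [0.358, 0.934, -0.0, -0.001]
contact_force: [-0.3, 0.4, -2.3]
opening: 0.613
clock: 7.95
tool_pos: [0.4275, -0.0992, 0.0553]
eef_rot: [0.358, 0.934, -0.0, -0.001]
contact_force: [0.3, -0.0, -1.8]
opening: 0.608
clock: 8.15
tool_pos: [0.4274, -0.0992, 0.0543]
eef_rot: [0.358, 0.934, -0.0, -0.001]
contact_force: [0.9, 0.7, -2.2]
opening: 0.608
```

```bash
for i in 1; do python3 -m inch '[[0,0,-0.04,0,40],[0,0,0,0,40]]'; done
python3 -m inch '[[0,0,-0.04,0,40],[0,0,0,0,40]]'
python3 - <<'E'
from plant import r
from h import *
s=r.snapshot("side");cv2.imwrite("pics/s1.png",cv2.resize(s["pixels"][170:300,120:300],None,fx=4,fy=4)[:,:,::-1])
E
```

```text
clock: 8.35
tool_pos: [0.4274, -0.0992, 0.0539]
eef_rot: [0.358, 0.934, -0.0, -0.0]
contact_force: [-1.7, -1.0, 5.6]
opening: 0.611
clock: 8.55
tool_pos: [0.4273, -0.0992, 0.0538]
eef_rot: [0.358, 0.934, -0.0, 0.0]
contact_force: [-2.5, 0.5, 19.6]
opening: 0.613
```

View pics/s1.png

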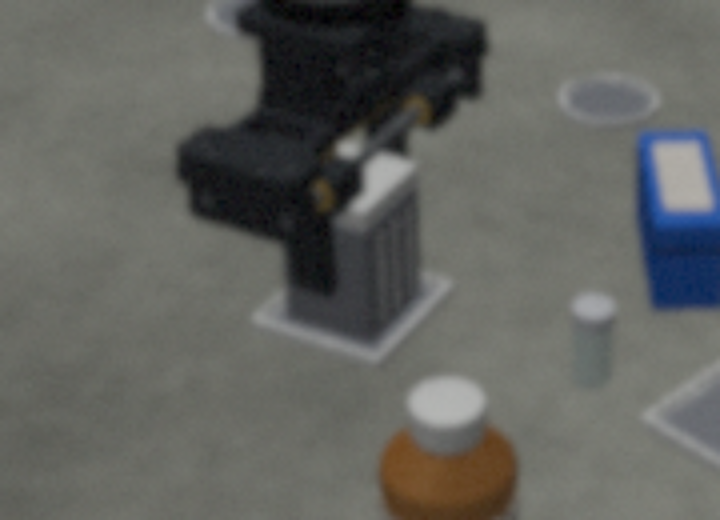

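The jar stands in the square tray, aligned and touching down, with contact starting at the predicted height. Release it and go to the box.

```bash
python3 -m inch '[[0,0,0.04,0,45],[0,0,0,0,60],[0,0,0,0,72],[0,0,0,0,72],[0,0,0,0,72]]'
python3 -m inch '[[0,0,0.5,0,72],[0,0,0.8,0,72],[0,0,1,0,72],[0,0,1,0,72],[0,0,1,0,88]]'
python3 -m inch '[[0.62,0,0,-0.84,88],[0.62,0,0,-0.84,88],[0.62,0,0,-0.84,88],[0.62,0,0,-0.84,88],[0.62,0,0,-0.84,88]]'
python3 -m inch '[[0.62,0.02,0,-0.84,88],[0.62,0.02,0,-0.84,88],[0.62,0.02,0,-0.84,88],[0.62,0.02,0,-0.84,88],[0.62,0.02,0,-0.84,88]]'
python3 -m inch '[[0.6,0.02,0,-0.84,88],[0.6,0.02,0,-0.84,88],[0,0,0,0,88]]'
```

```text
clock: 9.1
tool_pos: [0.4274, -0.0992, 0.053]
eef_rot: [0.358, 0.934, -0.0, -0.001]
contact_force: [0.4, 0.7, 0.2]
opening: 0.821
clock: 9.6
tool_pos: [0.4268, -0.0992, 0.1614]
eef_rot: [0.358, 0.934, -0.0, -0.002]
contact_force: [1.3, -0.3, 0.8]
opening: 0.885
clock: 10.1
tool_pos: [0.505, -0.0992, 0.1603]
eef_rot: [0.555, 0.832, -0.0, -0.001]
contact_force: [0.1, 0.9, 0.4]
opening: 0.996
clock: 10.6
tool_pos: [0.5825, -0.0966, 0.1602]
eef_rot: [0.723, 0.691, -0.0, -0.001]
contact_force: [0.8, 0.0, 0.3]
opening: 0.998
clock: 10.9
tool_pos: [0.6138, -0.0951, 0.1603]
eef_rot: [0.78, 0.626, 0.001, -0.001]
contact_force: [0.7, 0.9, 0.3]
opening: 0.999
```

```bash
python3 -m inch '[[-0.05,0,-1,0,88],[0,0,-1,0,88],[0,0,-1,0,88],[0,0,-1,0,88],[0,0,-0.7,0,88]]'
python3 -m inch '[[0,0,-0.4,0,70],[0,0,0,0,55],[0,0,0,0,28],[0,0,0,0,28],[0,0,0,0,28]]'
python3 -m inch '[[0,0,0,0,28],[0,0,0,0,28],[0,0,0,0,28],[0,0,0,0,28]]'
```

```text
clock: 11.4
tool_pos: [0.6089, -0.0957, 0.0412]
eef_rot: [0.779, 0.627, -0.001, -0.002]
contact_force: [-0.4, -0.2, -0.1]
opening: 1.0
clock: 11.9
tool_pos: [0.6117, -0.0957, 0.0341]
eef_rot: [0.78, 0.626, 0.001, -0.0]
contact_force: [0.6, -0.1, 0.3]
opening: 0.566
clock: 12.3
tool_pos: [0.6118, -0.0958, 0.0338]
eef_rot: [0.78, 0.626, 0.001, -0.0]
contact_force: [1.0, 0.0, 5.4]
opening: 0.453
```

```bash
python3 -m inch '[[0,0,0.3,0,28],[0,0,0.8,0,28],[0,0,1,0,28],[0,0,1,0,28],[0,0,0,0,28]]'
python3 -m inch '[[0,-0.766,0,0.8,28],[0,-0.766,0,0.8,28],[0,-0.766,0,0.8,28],[0,-0.766,0,0.8,28],[-0.05,-0.766,0,0.8,28]]'
python3 -m inch '[[-0.05,-0.766,0,0.8,28],[-0.05,-0.766,0,0.8,28],[0,-0.766,0,0.8,28],[0,-0.766,0,0.8,28],[0,0,0,0,28]]'
python3 -m inch '[[0,0,-0.8,0,28],[0,0,-1,0,28],[0,0,-0.8,0,28],[0,0,-0.2,0,28],[0,0,0,0,28]]'
```

```text
clock: 12.8
tool_pos: [0.6128, -0.0956, 0.1134]
eef_rot: [0.78, 0.626, 0.002, 0.001]
contact_force: [0.3, 0.6, -2.3]
opening: 0.449
clock: 13.3
tool_pos: [0.6087, -0.192, 0.1089]
eef_rot: [0.631, 0.776, -0.001, -0.002]
contact_force: [-0.2, 0.6, -2.6]
opening: 0.452
clock: 13.8
tool_pos: [0.6052, -0.2722, 0.1084]
eef_rot: [0.497, 0.868, -0.002, -0.002]
contact_force: [-0.4, -0.6, -1.9]
opening: 0.449
clock: 14.3
tool_pos: [0.6067, -0.267, 0.0394]
eef_rot: [0.494, 0.869, -0.0, -0.002]
contact_force: [-0.8, 0.3, -1.1]
opening: 0.452
```

```bash
python3 -m inch '[[0,0,-0.06,0,28],[0,0,0,0,28]]'
python3 -m inch '[[0,0,-0.05,0,28],[0,0,0,0,28]]'
python3 -m inch '[[0,0,-0.04,0,28],[0,0,0,0,28]]'
```

```text
clock: 14.5
tool_pos: [0.6081, -0.268, 0.0401]
eef_rot: [0.495, 0.869, 0.0, -0.0]
contact_force: [-0.6, 0.3, -1.2]
opening: 0.447
clock: 14.7
tool_pos: [0.6076, -0.2682, 0.0383]
eef_rot: [0.495, 0.869, -0.0, -0.0]
contact_force: [-0.2, -0.5, -2.2]
opening: 0.455
clock: 14.9
tool_pos: [0.6073, -0.2681, 0.0369]
eef_rot: [0.495, 0.869, -0.0, -0.001]
contact_force: [-0.3, 0.8, -1.2]
opening: 0.453
```

```bash
python3 -m inch '[[0,0,-0.04,0,28],[0,0,0,0,28]]'
python3 -m inch '[[0,0,-0.03,0,28],[0,0,0,0,28]]'
python3 - <<'E'
from plant import r
from h import *
s=r.snapshot("side");cv2.imwrite("pics/s2.png",cv2.resize(s["pixels"][150:330,180:400],None,fx=3,fy=3)[:,:,::-1])
E
```

```text
clock: 15.1
tool_pos: [0.6073, -0.2681, 0.0368]
eef_rot: [0.495, 0.869, -0.0, -0.001]
contact_force: [-2.6, 0.7, 4.6]
opening: 0.449
clock: 15.3
tool_pos: [0.6073, -0.2681, 0.0368]
eef_rot: [0.495, 0.869, -0.0, -0.001]
contact_force: [-4.3, 1.0, 9.1]
opening: 0.453
```

View pics/s2.png

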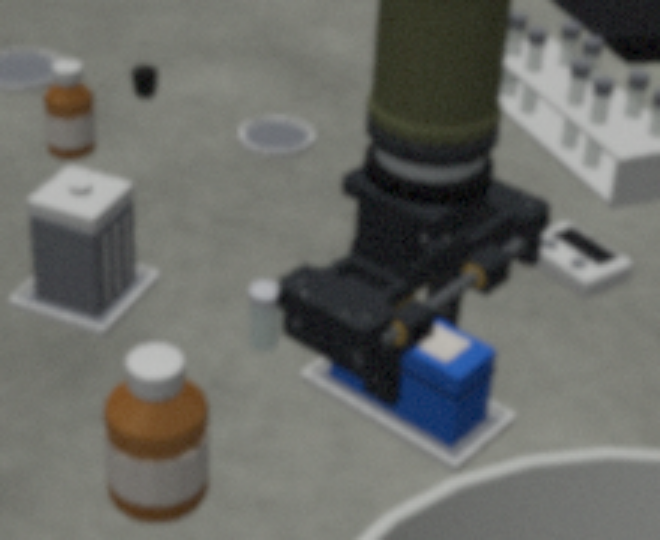

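Box is inside the oblong tray and aligned, and the vial at about (263,315) in the crop is untouched. Release, then go for the large bottle.

```bash
python3 -m inch '[[0,0,0.04,0,32],[0,0,0,0,45],[0,0,0,0,58],[0,0,0,0,58],[0,0,0,0,58]]'
python3 -m inch '[[0,0,0.5,0,58],[0,0,0.8,0,58],[0,0,1,0,58],[0,0,1,0,58],[0,0,1,0,88]]'
python3 -m inch '[[-0.8,-0.16,0.5,0,88],[-0.8,-0.16,0,0,88],[-0.8,-0.16,0,0,88],[-0.8,-0.16,0,0,88],[-0.8,-0.16,0,0,88]]'
python3 -m inch '[[-0.95,-0.18,0,0,88],[-0.95,-0.18,0,0,88],[-0.95,-0.18,0,0,88],[0,0,0,0,88]]'
```

```text
clock: 15.85
tool_pos: [0.6075, -0.2679, 0.0359]
eef_rot: [0.495, 0.869, 0.0, -0.001]
contact_force: [-0.5, -0.3, 0.0]
opening: 0.658
clock: 16.35
tool_pos: [0.6079, -0.2679, 0.1466]
eef_rot: [0.494, 0.869, 0.0, 0.0]
contact_force: [0.8, -0.2, 0.2]
opening: 0.722
clock: 16.85
tool_pos: [0.5072, -0.2883, 0.1581]
eef_rot: [0.495, 0.869, -0.0, 0.0]
contact_force: [-0.3, -1.1, -0.3]
opening: 0.997
clock: 17.25
tool_pos: [0.4327, -0.3031, 0.1574]
eef_rot: [0.496, 0.868, -0.002, -0.002]
contact_force: [0.6, -0.8, -0.6]
opening: 1.003
```

```bash
python3 -m inch '[[0,0.04,-0.8,0,88],[0,0,-1,0,88],[0,0,-1,0,88],[0,0,-0.8,0,88],[0,0,-0.35,0,88]]' 30
python3 -m inch '[[0,0,0,0,75],[0,0,0,0,65],[0,0,0,0,45],[0,0,0,0,45],[0,0,0,0,45]]'
python3 -m inch '[[0,0,0,0,45],[0,0,0,0,45]]'
```

```text
clock: 17.75
tool_pos: [0.4374, -0.3001, 0.0569]
eef_rot: [0.494, 0.869, 0.0, -0.0]
contact_force: [0.0, 0.6, 1.0]
opening: 1.0
clock: 18.25
tool_pos: [0.436, -0.3013, 0.0583]
eef_rot: [0.495, 0.869, -0.001, -0.0]
contact_force: [-1.0, -1.3, 6.8]
opening: 0.671
clock: 18.45
tool_pos: [0.436, -0.3013, 0.0583]
eef_rot: [0.495, 0.869, -0.001, -0.0]
contact_force: [-0.9, -1.0, 6.6]
opening: 0.674
```

```bash
python3 -m inch '[[0,0,0.3,0,45],[0,0,0.7,0,45],[0,0,1,0,45],[0,0,1,0,45],[0,0,1,0,45]]'
python3 -m inch '[[0.2,0.6,0.8,0,45],[0.3,0.9,0,0,45],[0.3,0.95,0,0,45],[0.3,0.95,0,0,45],[0.3,0.95,0,0,45]]'
python3 -m inch '[[0.2,0.95,0,0,45],[0.1,0.95,0,0,45],[0,0.95,0,0,45],[0,0.95,0,0,45],[0,0.95,0,0,45]]'
python3 -m inch '[[0,0.95,0,0,45],[0,0.95,0,0,45],[0,0.95,0,0,45],[0,0.95,0,0,45],[-0.1,0.95,0,0,45]]'
python3 -m inch '[[-0.3,0.95,0,0,45],[-0.3,0.95,0,0,45],[-0.4,0.95,0,0,45],[-0.4,0.95,0,0,45],[-0.3,0.95,0,0,45]]'
```

```text
clock: 18.95
tool_pos: [0.4359, -0.3001, 0.1586]
eef_rot: [0.494, 0.869, 0.0, -0.001]
contact_force: [0.4, -0.2, -1.6]
opening: 0.672
clock: 19.45
tool_pos: [0.4712, -0.1906, 0.1778]
eef_rot: [0.494, 0.869, 0.0, -0.001]
contact_force: [-0.5, 0.4, -1.3]
opening: 0.67
clock: 19.95
tool_pos: [0.4784, -0.0718, 0.1777]
eef_rot: [0.494, 0.869, 0.0, -0.001]
contact_force: [-0.2, 0.9, -1.8]
opening: 0.671
clock: 20.45
tool_pos: [0.4762, 0.047, 0.1777]
eef_rot: [0.494, 0.869, 0.0, -0.001]
contact_force: [-0.7, 0.2, -2.3]
opening: 0.673
clock: 20.95
tool_pos: [0.4326, 0.1656, 0.1777]
eef_rot: [0.494, 0.869, -0.0, -0.001]
contact_force: [0.4, 0.7, -2.3]
opening: 0.67
```

```bash
python3 -m inch '[[-0.08,0.9,0,0,45],[-0.08,0.9,0,0,45],[-0.08,0.9,0,0,45],[0,0.9,0,0,45],[0,0.55,0,0,45]]'
python3 -m inch '[[0,0,-0.6,0,45],[0,0,-0.9,0,45],[0,0,-1,0,45],[0,0,-1,0,45],[0,0,-0.5,0,45]]'
python3 -m inch '[[0,0,-0.2,0,45],[0,0,-0.15,0,45],[0,0,-0.05,0,45],[0,0,0,0,45]]'
```

```text
clock: 21.45
tool_pos: [0.4271, 0.2706, 0.1778]
eef_rot: [0.494, 0.87, 0.001, -0.001]
contact_force: [0.2, -0.2, -1.9]
opening: 0.668
clock: 21.95
tool_pos: [0.427, 0.2674, 0.0758]
eef_rot: [0.495, 0.869, -0.001, -0.001]
contact_force: [-0.1, 0.4, -1.4]
opening: 0.675
clock: 22.35
tool_pos: [0.4279, 0.2684, 0.0678]
eef_rot: [0.495, 0.869, 0.0, -0.001]
contact_force: [0.6, 0.8, -1.3]
opening: 0.673
```

```bash
python3 -m inch '[[0,0.04,-0.1,0,45],[0,0,-0.08,0,45],[0,0,0,0,45]]'
python3 -m inch '[[0,0,-0.04,0,45],[0,0,0,0,45]]'
python3 -m inch '[[0,0,-0.04,0,45],[0,0,0,0,45]]'
python3 - <<'E'
from plant import r
from h import *
s=r.snapshot("side");cv2.imwrite("pics/s3.png",cv2.resize(s["pixels"][80:220,110:290],None,fx=4,fy=4)[:,:,::-1])
E
```

```text
clock: 22.65
tool_pos: [0.4276, 0.2692, 0.0628]
eef_rot: [0.495, 0.869, -0.0, -0.001]
contact_force: [0.3, 0.8, -1.8]
opening: 0.674
clock: 22.85
tool_pos: [0.4276, 0.2692, 0.0618]
eef_rot: [0.495, 0.869, -0.0, -0.001]
contact_force: [0.3, -0.1, -2.3]
opening: 0.673
clock: 23.05
tool_pos: [0.4276, 0.2693, 0.0613]
eef_rot: [0.494, 0.869, 0.0, -0.001]
contact_force: [-0.4, -0.2, 4.1]
opening: 0.669
```

View pics/s3.png

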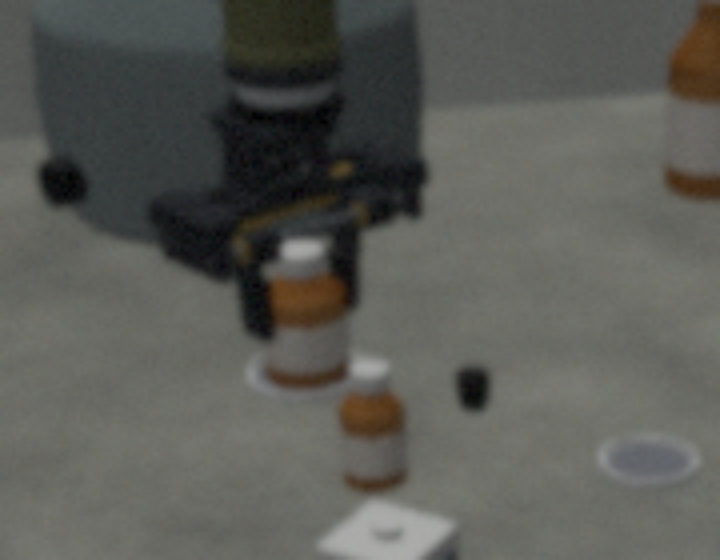

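The bottle stands upright in the large round tray, touching at the predicted height. Release, then the small bottle.

```bash
python3 -m inch '[[0,0,0.04,0,50],[0,0,0,0,65],[0,0,0,0,80],[0,0,0,0,80],[0,0,0,0,80]]' 20
python3 -m inch '[[0,0,0.5,0,80],[0,0,0.8,0,80],[0,0,1,0,80],[0,0,1,0,80],[0,0,0.8,0,80]]'
python3 -m inch '[[0.16,-0.9,0,0,80],[0.16,-0.95,0,0,80],[0.16,-0.95,0,0,80],[0.16,-0.95,0,0,80],[0.16,-0.95,0,0,80]]'
python3 -m inch '[[0.16,-0.95,0,0,80],[0,-0.7,0,0,80],[0,0,0,0,80],[0,0,0,0,80]]'
```

```text
clock: 23.6
tool_pos: [0.4276, 0.2693, 0.0618]
eef_rot: [0.495, 0.869, -0.0, -0.001]
contact_force: [-0.2, -0.4, 0.9]
opening: 0.909
clock: 24.1
tool_pos: [0.4277, 0.2693, 0.1656]
eef_rot: [0.495, 0.869, 0.0, -0.001]
contact_force: [-0.5, -0.9, -0.0]
opening: 0.903
clock: 24.6
tool_pos: [0.4476, 0.1507, 0.1643]
eef_rot: [0.494, 0.869, -0.0, -0.001]
contact_force: [0.1, -0.6, 1.3]
opening: 0.914
clock: 25.0
tool_pos: [0.4517, 0.1111, 0.1644]
eef_rot: [0.495, 0.869, 0.0, -0.001]
contact_force: [0.4, 0.2, 0.4]
opening: 0.904
```

```bash
python3 -m inch '[[0,0,-0.9,0,80],[0,0,-1,0,80],[0,0,-1,0,80],[0,0,-1,0,80],[0,0,-0.7,0,80]]'
python3 -m inch '[[0,0,-0.3,0,80],[0,0,0,0,60],[0,0,0,0,48],[0,0,0,0,30],[0,0,0,0,30]]'
python3 -m inch '[[0,0,0,0,30],[0,0,0,0,30],[0,0,0,0,30]]'
```

```text
clock: 25.5
tool_pos: [0.4514, 0.1127, 0.048]
eef_rot: [0.493, 0.87, 0.0, -0.001]
contact_force: [-0.1, 0.7, 0.2]
opening: 0.905
clock: 26.0
tool_pos: [0.452, 0.1108, 0.0424]
eef_rot: [0.495, 0.869, 0.001, -0.001]
contact_force: [0.4, 0.1, 0.2]
opening: 0.565
clock: 26.3
tool_pos: [0.4518, 0.1105, 0.0423]
eef_rot: [0.495, 0.869, 0.0, -0.001]
contact_force: [-0.9, -0.2, 5.5]
opening: 0.47
```

```bash
python3 -m inch '[[0,0,0.4,0,30],[0,0,0.8,0,30],[0,0,0.8,0,30],[0.3,0,0.4,0,30],[0.6,-0.1,0,0,30]]'
python3 -m inch '[[0.9,-0.14,0,0,30],[0.9,-0.14,0,0,30],[0.9,-0.14,0,0,30],[0.9,-0.14,0,0,30],[0.9,-0.14,0,0,30]]'
python3 -m inch '[[0.9,-0.14,0,0,30],[0.67,-0.08,0,0,30],[0,0,-0.4,0,30],[0,0,-0.8,0,30],[0,0,-0.6,0,30]]'
python3 -m inch '[[0,0,-0.3,0,30],[0,0,0,0,30],[0,0,0,0,30]]'
```

```text
clock: 26.8
tool_pos: [0.4738, 0.1082, 0.1031]
eef_rot: [0.494, 0.869, 0.0, -0.001]
contact_force: [0.9, -0.1, -1.6]
opening: 0.472
clock: 27.3
tool_pos: [0.587, 0.0897, 0.1014]
eef_rot: [0.495, 0.869, -0.001, -0.001]
contact_force: [-0.5, 1.6, -0.2]
opening: 0.47
clock: 27.8
tool_pos: [0.6238, 0.0848, 0.0549]
eef_rot: [0.494, 0.869, -0.001, -0.002]
contact_force: [-0.5, -0.4, -1.1]
opening: 0.469
clock: 28.1
tool_pos: [0.6257, 0.0853, 0.0495]
eef_rot: [0.494, 0.869, -0.0, -0.001]
contact_force: [-0.7, -0.2, -1.9]
opening: 0.469
```

```bash
python3 -m inch '[[0,0,-0.08,0,30],[0,0,-0.04,0,30],[0,0,0,0,30]]'
python3 -m inch '[[0,0,-0.04,0,30],[0,0,0,0,30]]'
python3 -m inch '[[0,0,-0.03,0,30],[0,0,0,0,30]]'
```

```text
clock: 28.4
tool_pos: [0.626, 0.085, 0.0466]
eef_rot: [0.495, 0.869, 0.0, -0.001]
contact_force: [0.1, -0.0, -1.2]
opening: 0.472
clock: 28.6
tool_pos: [0.626, 0.085, 0.0454]
eef_rot: [0.495, 0.869, 0.0, -0.001]
contact_force: [-0.6, -0.2, -1.2]
opening: 0.469
clock: 28.8
tool_pos: [0.626, 0.085, 0.0454]
eef_rot: [0.495, 0.869, -0.0, -0.001]
contact_force: [-1.3, -1.4, 3.9]
opening: 0.473
```

```bash
python3 -m inch '[[0,0,0.03,0,35],[0,0,0,0,50],[0,0,0,0,65],[0,0,0,0,65],[0,0,0,0,65]]'
python3 -m inch '[[0,0,0.5,0,65],[0,0,0.8,0,65],[0,0,1,0,65],[0,0,1,0,65],[0,0,1,0,65]]'
python3 -m inch '[[0,0,1,0,65],[0,0,1,0,65],[0,0,1,0,65],[0,0,1,0,65],[-0.5,0.7,0.5,0,65]]'
python3 -m inch '[[-0.7,0.9,0,0,65],[-0.7,0.9,0,0,65],[-0.7,0.9,0,0,65],[-0.7,0.9,0,0,65],[-0.7,0.9,0,0,65]]'
python3 -m inch '[[-0.9,0.9,0,0,65],[-0.9,0.9,0,0,65],[-0.9,0.9,0,0,65],[-0.9,0.9,0,0,65],[-0.9,0.9,0,0,65]]'
python3 - <<'E'
from plant import r
from h import *
s=r.snapshot("top");np.save("top1.npy",s,allow_pickle=True);cv2.imwrite("pics/t9.png",s["pixels"][:,:,::-1]);P=cloud(s)
def px(x,y,z):
    c=R.from_quat(s["attitude"]).inv().apply(np.array([x,y,z])-s["position"]);K=s["K"]
    return int(K[0,2]+K[0,0]*c[0]/-c[2]),int(K[1,2]-K[1,1]*c[1]/-c[2])
S={}
for n,x,y,k,h,lo,hi in(("small",.626,.085,14,.083,.075,.093),("large",.427,.27,18,.099,.090,.108),("jar",.4275,-.0985,28,.087,.081,.1),("box",.6077,-.268,32,.059,.052,.068),("vial",.536,-.186,9,.045,.038,.055),("stop",.5335,.196,9,.026,.02,.034)):
    u,v=px(x,y,h);S[n]=(u,v,k,lo,hi,h)
things(s,P,S)
E
```

```text
clock: 29.3
tool_pos: [0.6259, 0.0851, 0.0453]
eef_rot: [0.495, 0.869, -0.0, -0.001]
contact_force: [0.4, 0.1, 0.9]
opening: 0.739
clock: 29.8
tool_pos: [0.6258, 0.0851, 0.1547]
eef_rot: [0.494, 0.869, 0.0, -0.001]
contact_force: [0.6, -0.5, 0.1]
opening: 0.738
clock: 30.3
tool_pos: [0.6152, 0.1004, 0.2679]
eef_rot: [0.497, 0.868, 0.001, 0.001]
contact_force: [0.9, 0.7, -0.9]
opening: 0.739
clock: 30.8
tool_pos: [0.5232, 0.217, 0.2655]
eef_rot: [0.494, 0.87, -0.0, -0.001]
contact_force: [-1.4, 0.1, -0.5]
opening: 0.737
clock: 31.3
tool_pos: [0.4103, 0.3288, 0.2655]
eef_rot: [0.494, 0.87, -0.0, -0.001]
contact_force: [0.1, -0.3, -0.2]
opening: 0.738
small 102 (array([625.4,  85. ]), 22.4, 21.8, -0.3) [625.1  85.4] z [0.0808 0.0836 0.0862]
large 208 (array([428.3, 266.6]), 33.5, 30.5, 89.1) [428.7 266.8] z [0.0962 0.0996 0.1024]
jar 690 (array([428.4, -98.9]), 54.2, 53.9, 48.1) [428.3 -99. ] z [0.0852 0.0877 0.0923]
box 819 (array([ 607.2, -266.5]), 102.0, 39.8, -59.2) [ 607.1 -266.4] z [0.0569 0.0599 0.0625]
vial 80 (array([ 536. , -185.9]), 20.3, 19.9, -2.9) [ 535.8 -185.6] z [0.0423 0.0456 0.0484]
stop 90 (array([533.5, 196. ]), 23.2, 20.6, 89.0) [533.2 195.3] z [0.0244 0.027  0.0293]
```

View pics/t9.png

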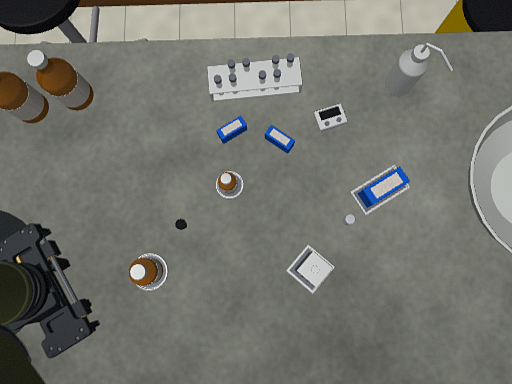

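All four stand in their trays (top view: bottles at (228,183) and (146,271), jar at (311,268), box at (382,188)). They are 1 to 4 mm off centre and the bystanders haven't moved. I'm handing in.

```bash
python3 -c "
from plant import r
print(r.finish_job())"
```

```text
the job is handed in; nothing more can be done
None
```

All four containers are standing in their matching trays. I handed the job in at about 31 s on the robot's clock, well under the 109 s limit; no verdict came back.

I picked each container up, carried it over and lowered it in steps of about 1 mm until it touched the floor of its tray. I then opened the fingers and moved the arm clear.

The last top view before handing in showed:

| Item | Off tray centre | Angle error |
|---|---|---|
| Small bottle | about 1 mm | – |
| Large bottle | about 4 mm | – |
| Square jar | about 1 mm | under 1° |
| Slide box | about 2 mm | under 1° |

- **Height:** each container's top read about 3 mm higher than at the start, which matches the tray floor. I did not measure tilt directly; all four looked upright.
- **Vial and stopper:** both were within 0.3 mm of their starting positions.
- **Jar regrip:** my first grip on the jar was a few millimetres too low and showed about 6 N upward on the tool. I opened, raised the gripper 7.5 mm and gripped again before lifting. The other grasps later read much the same force, so it was probably not the knob touching the gripper.
- **Touchdown force:** the jar's touchdown reached about 20 N; the other three stayed under 10 N.

No check failed or disagreed.

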